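Unload the finished data logger from the read-out fixture

ROBOT

A 6-joint arm with a two-finger parallel gripper is mounted at the origin on a cart in front of the work surface, level with it; the furniture and walls round the work are solid. World frame = base frame: x ahead of the robot, y to its left, z up, the work surface at z = 0. Lengths are in m, angles in rad, forces in N, time in s.
With the tool pointing down it reaches from about 0.275 to 0.825 m from the base axis. Payload 4.9 kg.
Tool frame: the origin (TCP) lies midway between the tips of the shut fingers; the grasp point (between the pads) lies 19 mm behind it (bot.grip_depth is the distance from the TCP to the grasp point, in m); y points along the fingers, x is the direction in which the jaws open and shut, and the axes are right-handed (so a half turn about y gives the same grasp; the last joint's range is limited). The gripper opens to 85 mm and grips with 20 to 120 N. Pads are 22 mm wide; open, the fingers measure 114 mm over their backs; the gripper's body (76 mm by 85 mm) begins 54 mm behind the grasp point. The pads swing forward as they close: fully open they stand 13 mm farther back than shut.
Start: joints at [1.179, 0.326, -0.193, 1.052, 0, 1.437], TCP at [0.14, 0.532, 0.231] pointing down, gripper open.
Joint ranges: [-2.65, 2.65], [-0.97, 1.79], [-1.3, 1.35], [-1.93, 2.1], [-1.47, 1.37], [-3.14, 3.14]. Speed limits (rad/s): [2.57, 2.57, 3.14, 3.14, 3.14, 3.14].

INTERFACE

Orientations are given as a unit quaternion [w, x, y, z].
In Python, from cell import bot gives the robot as it stands. Calls block until the motion is done:
- bot.move_pose(position, orientation): joint-space move of the TCP to a pose.
- bot.move_linear(position, speed=0.15, rotation=None, until_force=None): straight line of the TCP; rotation=None keeps the orientation; speed is the mean speed in m/s. With until_force (N) it stops when the force on the tool has changed by that much, and returns True; else False.
- bot.goto_joints(angles): joint-space move.
- bot.set_gripper(opening, grasp_force=None): opening from 0.0 (shut) to 1.0 (fully open); grasp_force is the grip in N (None keeps the last); returns when the fingers have stopped.
- bot.wait(seconds).
- bot.solve_ik(position, orientation): joint angles nearest the present ones, or None.
- bot.camera(name): name is "scene" or "top"; returns the picture (384x512x3 uint8, red, green, blue); there is no depth.
- bot.calibration(name): a dict with "mtx" (3x3 intrinsics, pixels), "extrinsics" (4x4, takes a point from world to camera coordinates). Camera axes: x right, y down, z forward; pixel columns grow to the right and rows downward; lengths in m; the calibration is good to about 2 mm. A picture is of the moment at which its call begins. calibration takes no time and is no camera call.
A pose or a line that the arm cannot do raises bot.PlanningError and nothing moves.
- bot.close_job(): hands the job in, once; it reports no verdict.
Trained networks look in the newest picture that a camera, given by its name, has taken for a name from the list of things; names that differ only in an ending like _2 or _b are one class to them, and where a whole thing is asked for, a point or a joint stands for the part that bears it (a point fixed in the world has none). Each returns a list of dicts, best first, with "confidence" (0 to 1); they miss things now and then, are a little off and sometimes report something else, mostly with a low value. They report only what shows in the picture. A call takes as long as a camera call.
- bot.search_frame(camera, thing): "bbox" ([left, top, width, height] in pixels, round what is visible of it).
Readings, each from a call of its own:
- bot.read_clock(): time.
- bot.read_joint_positions(): joint angles.
- bot.read_joint_vel(): joint speeds.
- bot.read_joint_efforts(): joint torques, N m.
- bot.read_position(): TCP position.
- bot.read_tool_rot(): TCP orientation.
- bot.read_ft_force(): force on the tool from outside, world axes, zero at the start.
- bot.read_moment(): the same for the moment, N m.
- bot.read_gripper_width(): opening from 0.0 (shut) to 1.0 (fully open).
Only numpy, scipy, OpenCV 4.12 (cv2) and the standard library are available. Lean on these libraries where they do the work, as an engineer would, in place of code of your own. Each camera call takes 0.05 s, during which the arm holds its last target.

TASK

The read-out of the data logger in the clamshell fixture is finished. Press the release button on the fixture's sloping front so that the sprung lid flies open to its stop by itself, then lift the logger out of its nest and set it down (do not drop it) lying flat, display up, in the empty bay of the two-bay tray. Leave the lid open and leave the logger that is already in the tray where it lies.

Things in the scene. Friction and masses are not known exactly. Their poses are not given: they have to be found in the camera images.
- fixture: Grey clamshell fixture, fixed, 190 x 130 mm, 83 mm high when shut. Origin: on the desk under the middle of its nest; x to its far (hinge) side, y to its left. Base top z 48 mm, nest floor z 50 mm with four white corner locators 10 mm high that leave the middles of the logger's sides free. The front slopes down at 35 degrees from x -60 mm, z 48 mm to x -117 mm, z 8 mm and carries the button.
- lid_lip (a point): Middle of the front edge of the lid's lip (moves with the lid). Shut: fixture x -94 mm, z 80 mm; the lip, 4 mm thick and 76 mm wide, hangs over the button, so the button can only be reached from the front, along its own axis. The lid (aluminium frame, clear window) then covers fixture x -62 to 60 mm, z 49 to 82 mm.
- button_top (a point): Middle of the outer face of the round black release button, 30 mm across, standing 12 mm out of the slope inside a 4 mm high collar. z points straight out of the button (35 degrees from vertical, toward the fixture's front), y is level, across the fixture; press along -z. The space along +z is free and the opening lid swings up and away from it.
- button (a joint): Button travel in m: 0 out, 0.007 fully in. Spring: about 2 N to start, 4.3 N at 4 mm, 6 N fully in. The latch lets the lid go at about 3.5 to 4 mm; the button comes back out when let go.
- lid (a joint): Lid angle in rad: 0 shut and latched, 1.9 open at its stop. Hinge axis along y at fixture x +68 mm, z 50 mm. Once unlatched, a spring throws the lid up and back to the stop in about 1 s and holds it there; it then stands behind the nest, leaning away from it, up to about z 200 mm.
- logger: Data logger in the fixture's nest: light grey slab with a small display on top, 78 mm along its x, 58 mm along its y, 24 mm high, about 0.09 kg. Origin: centre of its underside; z up out of the display. It stands loose on the nest floor, 2 mm from the locators; grasp it across the 58 mm sides (along y), near the middle, and lift it straight up.
- tray: Shallow grey tray, fixed, 208 mm along x, 124 mm along y, 20 mm high, walls and floor 4 mm, parted by one wall across its middle into two bays, each 98 x 116 mm inside. Origin: centre of its underside; x runs lengthwise from the empty bay (nearer to the robot) to the bay with the other logger.
- tray_bay (a point): Middle of the floor of the tray's empty bay, 4 mm above the desk; axes as the tray's. A logger laid with its x along this x has 10 mm to spare at each end and 29 mm at each side for the fingers.
- tray_logger: A second logger of the same kind that already lies in the far bay of the tray; it must stay there. Origin: centre of its underside.

How it is judged:
By the outcome, as a careful person would: the job done as asked, in the order asked, and still so for the second after the job is handed in, with the robot touching nothing.
It also fails if it takes over 58 s, if anything falls off the work surface, if the arm or the gripper's body presses on something with over 40 N, if the wrist force passes 120 N, or if a joint passes its speed limit or range.

## Working session

There is one attempt and no reset: what is moved stays moved. The work goes in short steps, each a Python script; the robot and the scene stay as the last script left them, time stands still between calls to the robot, and variables do not carry over. Pictures are saved under pics/ and viewed, and the job is handed in when it is done.

```bash
mkdir -p pics; ls; python3 - <<'E'
from cell import bot
import cv2,numpy as np
print(bot.read_clock())
for c in ["scene","top"]:
    im=bot.camera(c); cv2.imwrite(f"pics/{c}0.png",cv2.resize(im[:,:,::-1],None,fx=1.5,fy=1.5,interpolation=cv2.INTER_CUBIC))
    k=bot.calibration(c); print(c,np.round(k["mtx"],1).tolist(),np.round(k["extrinsics"],4).tolist())
    for t in ["fixture","lid_lip","button","button_top","logger","tray","tray_bay"]:
        print(t,[(np.round(d["bbox"],1).tolist(),round(d["confidence"],2)) for d in bot.search_frame(c,t)][:3])
print(bot.read_clock())
E
```

```text
pics
0.0
scene [[347.3, 0.0, 254.5], [0.0, 347.3, 195.8], [0.0, 0.0, 1.0]] [[-0.7945, -0.607, 0.0181, 0.5361], [-0.4441, 0.5604, -0.6991, 0.2701], [0.4142, -0.5635, -0.7148, 0.7093], [0.0, 0.0, 0.0, 1.0]]
fixture [([249.9, 146.7, 83.2, 75.2], 0.94), ([176.1, 199.2, 85.5, 81.6], 0.74)]
lid_lip [([257.5, 146.3, 64.1, 50.2], 0.82)]
button []
button_top [([307.1, 190.8, 3.4, 14.2], 0.66)]
logger []
tray [([172.7, 195.6, 90.0, 83.1], 0.84)]
tray_bay [([177.1, 197.0, 82.8, 82.0], 0.59)]
top [[366.6, 0.0, 253.9], [0.0, 366.6, 191.4], [0.0, 0.0, 1.0]] [[-0.0056, -0.9992, 0.0393, 0.0853], [-0.9842, -0.0014, -0.1768, 0.5978], [0.1767, -0.0397, -0.9835, 0.8203], [0.0, 0.0, 0.0, 1.0]]
fixture [([270.8, 156.7, 76.1, 88.5], 0.67)]
lid_lip [([277.4, 156.5, 68.5, 74.3], 0.9)]
button [([294.4, 224.7, 7.2, 8.1], 0.41)]
button_top [([292.5, 226.2, 18.0, 5.2], 0.55), ([278.1, 161.4, 62.9, 68.8], 0.2)]
logger []
tray []
tray_bay [([166.9, 134.3, 73.5, 92.0], 0.93)]
0.8
```

View pics/scene0.png

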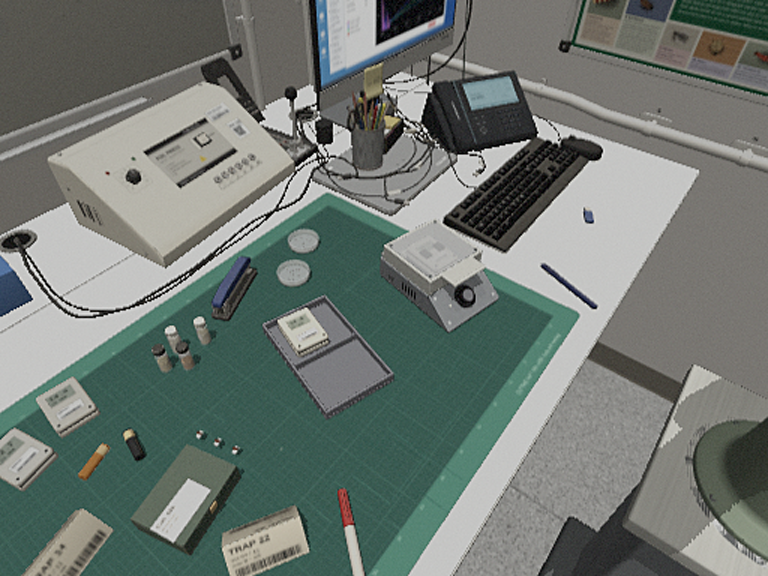

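View pics/top0.png

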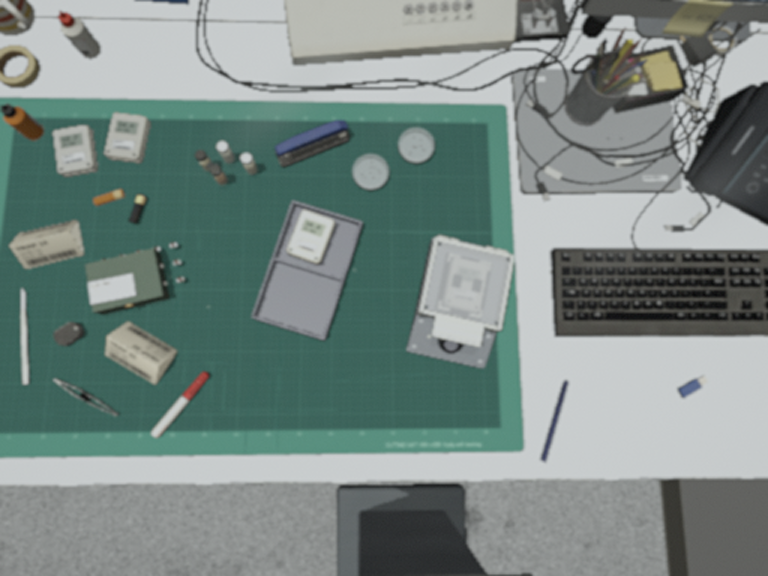

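The scene view shows the shut fixture around (440,275) and the tray around (328,355) in 1.5x pixels. The top view shows the fixture at about (460,300), with its button at the lower front, and the tray at (307,270) with its empty bay at lower left. I'll zoom in to pick corners.

```bash
python3 - <<'E'
import cv2,numpy as np
from cell import bot
for c,(x,y,w,h) in [("top",(262,148,90,105)),("top",(160,126,90,105)),("scene",(245,138,95,90)),("scene",(168,190,100,95))]:
    im=bot.camera(c)[:,:,::-1]
    s=5.5
    cr=cv2.resize(im[y:y+h,x:x+w],None,fx=s,fy=s,interpolation=cv2.INTER_CUBIC)
    for i in range(0,w,10):
        cv2.line(cr,(int(i*s),0),(int(i*s),6),(0,0,255),1); cv2.putText(cr,str(x+i),(int(i*s),16),0,.35,(0,0,255),1)
    for i in range(0,h,10):
        cv2.line(cr,(0,int(i*s)),(6,int(i*s)),(0,0,255),1); cv2.putText(cr,str(y+i),(7,int(i*s)+4),0,.35,(0,0,255),1)
    cv2.imwrite(f"pics/crop_{c}_{x}.png",cr)
E
```

```text
(no output)
```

View pics/crop_top_262.png

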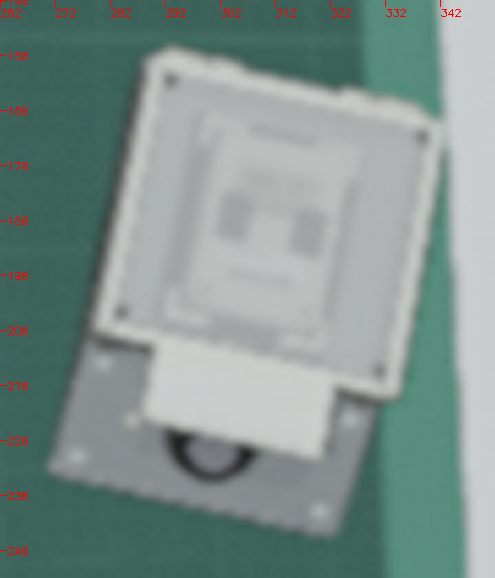

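View pics/crop_top_160.png

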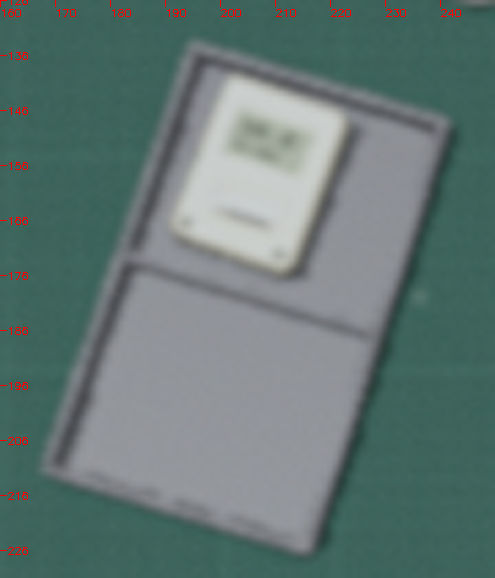

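View pics/crop_scene_245.png

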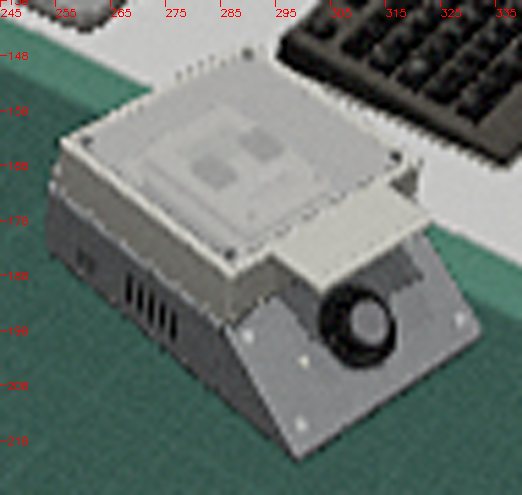

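View pics/crop_scene_168.png

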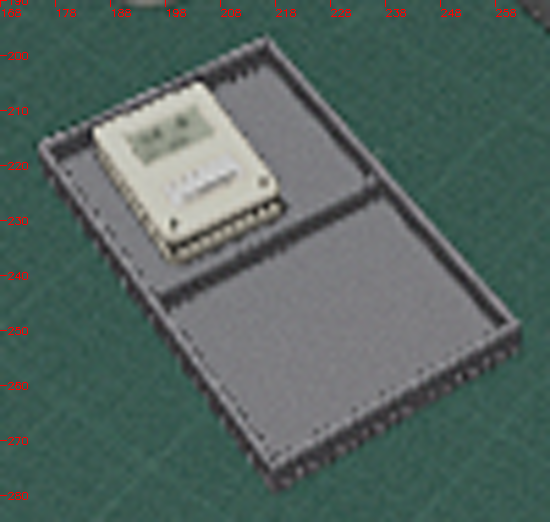

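```bash
cat > h.py <<'E'
import numpy as np, json
from cell import bot
from scipy.optimize import least_squares
from scipy.spatial.transform import Rotation as R
K={c:bot.calibration(c) for c in("scene","top")}
def proj(c,P):
    P=np.atleast_2d(P); E=K[c]["extrinsics"]; q=P@E[:3,:3].T+E[:3,3]; q=q@K[c]["mtx"].T; return q[:,:2]/q[:,2:]
def W(p,L):
    L=np.atleast_2d(L).astype(float); c,s=np.cos(p[2]),np.sin(p[2])
    return np.c_[p[0]+c*L[:,0]-s*L[:,1],p[1]+s*L[:,0]+c*L[:,1],L[:,2]]
def fit(obs,x0):
    f=lambda p:np.concatenate([(proj(c,W(p,np.array(l)/1000))[0]-uv) for c,l,uv in obs])
    r=least_squares(f,x0,loss="soft_l1"); return r.x,f(r.x).reshape(-1,2)
def q(M): # matrix->wxyz
    a=R.from_matrix(M).as_quat(); return [a[3],a[0],a[1],a[2]]
E
python3 - <<'E'
from h import *
T="top";S="scene"
fx=[(T,(-117,65,8),(270.7,232.9)),(T,(-117,-65,8),(322.9,245.3)),(T,(-94,38,82),(288.4,224.4)),(T,(-94,-38,82),(320.5,231.3)),
(S,(-117,65,8),(299.5,221.3)),(S,(-117,-65,8),(332.3,197.6)),(S,(-94,38,82),(303.5,190.7)),(S,(-94,-38,82),(324.1,177.6)),(S,(-60,65,48),(286.5,197.6))]
tr=[(T,(104,62,20),(195.1,133.6)),(T,(104,-62,20),(242.2,147.8)),(T,(-104,62,20),(168.2,211.5)),(T,(-104,-62,20),(216.7,226.4)),
(S,(104,62,20),(175.3,216.7)),(S,(104,-62,20),(216.7,197.3)),(S,(-104,-62,20),(262.2,249.1)),(S,(-104,62,20),(218,275.5))]
for n,o in(("fix",fx),("tray",tr)):
    for cs in ("both",T,S):
        p,r=fit([a for a in o if cs=="both" or a[0]==cs],[.5,-.1 if n=="fix" else .15,-.2]); print(n,cs,np.round(p,4),np.round(r,1).tolist() if cs=="both" else "")
E
```

```text
fix both [ 0.6008 -0.049  -0.219 ] [[0.7, 0.7], [0.3, -0.3], [-0.4, -0.3], [0.2, 0.1], [-0.3, -0.3], [0.5, 0.4], [0.1, 0.2], [0.1, 0.2], [-1.4, 0.1]]
fix top [ 0.6006 -0.0499 -0.2324] 
fix scene [ 0.6013 -0.0483 -0.2039] 
tray both [ 0.6344  0.2021 -0.2986] [[-0.2, -0.2], [-0.2, -0.2], [-0.6, 0.3], [-0.1, 0.4], [-0.5, -0.5], [0.3, -1.0], [1.1, -0.3], [-0.2, -0.1]]
tray top [ 0.6346  0.2015 -0.299 ] 
tray scene [ 0.634   0.2031 -0.2972]
```

```bash
python3 - <<'E'
from h import *
import cv2
p=[.6008,-.049,-.219]
a=np.deg2rad(35); n=np.array([-np.sin(a),0,np.cos(a)]); d=np.array([-np.cos(a),0,-np.sin(a)])
im=bot.camera("scene")[:,:,::-1]; x,y,w,h,s=285,165,55,65,9
cr=cv2.resize(im[y:y+h,x:x+w],None,fx=s,fy=s,interpolation=cv2.INTER_CUBIC)
th=np.linspace(0,2*np.pi,40)
for t,col in((.028,(0,0,255)),(.035,(0,255,0)),(.042,(255,0,0))):
    c0=np.array([-.060,0,.048])+d*t
    for o in (.012,):
        c=c0+n*o
        L=c+.015*(np.cos(th)[:,None]*d+np.sin(th)[:,None]*np.array([0,1,0]))
        uv=(proj("scene",W(p,L))-[x,y]+.5)*s; cv2.polylines(cr,[uv.astype(int)],True,col,1)
    print(t,np.round(c0+n*.012,4),W(p,c0+n*.012))
L=np.array([[-.117,.065,.008],[-.117,-.065,.008],[-.06,-.065,.048],[-.06,.065,.048]])
cv2.polylines(cr,[((proj("scene",W(p,L))-[x,y]+.5)*s).astype(int)],True,(0,255,255),1)
cv2.imwrite("pics/btn.png",cr)
E
```

```text
0.028 [-0.0898  0.      0.0418] [[ 0.51312614 -0.02948646  0.04176968]]
0.035 [-0.0956  0.      0.0378] [[ 0.50752903 -0.02824071  0.03775465]]
0.042 [-0.1013  0.      0.0337] [[ 0.50193192 -0.02699497  0.03373961]]
```

View pics/btn.png

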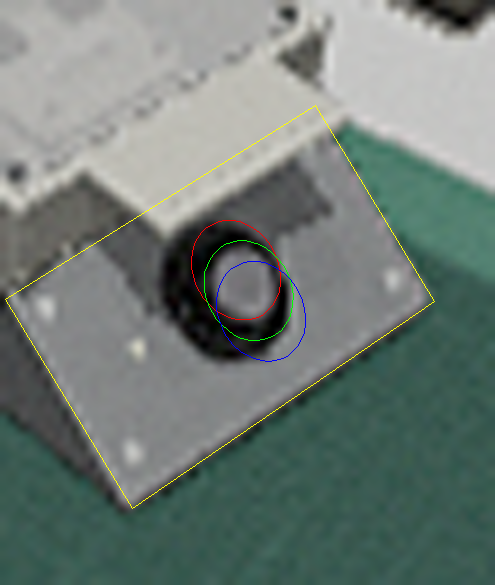

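The scene view puts the button face at about (246,283) in the crop. This matches the model button about 34 mm down the slope. Next I check the tool frame and IK.

```bash
cat >> h.py <<'E'
FX=np.array([.6008,-.049,-.219]); TR=np.array([.6344,.2021,-.2986])
a35=np.deg2rad(35)
def Rz(t): return R.from_euler("z",t).as_matrix()
BN=Rz(FX[2])@np.array([-np.sin(a35),0,np.cos(a35)])
BT=W(FX,[-.0950,0,.0380])[0]
def tool(yw,xw): # tool y (along fingers), tool x (jaw)
    return np.c_[xw,yw,np.cross(xw,yw)]
E
python3 - <<'E'
from h import *
a=bot.read_tool_rot(); print(np.round(R.from_quat([a[1],a[2],a[3],a[0]]).as_matrix(),3), bot.read_gripper_width())
fy=Rz(FX[2])@[0,1,0]
for s in(1,-1):
    M=tool(-BN,s*fy)
    for d in(.15,.03,-.006): 
        j=bot.solve_ik(list(BT+BN*d),q(M)); print(s,d,None if j is None else np.round(j,2))
    M=tool(np.array([0,0,-1.]),s*fy)
    print("pick",bot.solve_ik([FX[0],FX[1],.2],q(M)))
    M=tool(np.array([0,0,-1.]),s*Rz(TR[2])@[0,1,0]); b=W(TR,[-.051,0,.1])[0]
    print("place",b,bot.solve_ik(list(b),q(M)))
print(BT)
E
```

```text
[[ 0.255  0.    -0.967]
 [ 0.967  0.     0.255]
 [ 0.    -1.    -0.   ]] 0.9974658885387265
1 0.15 [-0.18 -0.18 -1.2  -0.06 -0.02  0.03]
1 0.03 [-0.19  0.27 -1.2  -0.52 -0.02  0.02]
1 -0.006 [-0.19  0.4  -1.18 -0.62 -0.02  0.02]
pick [-0.20378116  0.44457769 -0.09645232  1.02976632  0.          0.01521884]
place [0.58565679 0.2171033  0.1       ] [ 0.23688655  0.56989659 -0.16143537  0.83946437  0.          0.53548655]
-1 0.15 [-0.18 -0.18 -1.2  -0.06 -0.02 -3.11]
-1 0.03 [-0.19  0.27 -1.2  -0.52 -0.02 -3.12]
-1 -0.006 [-0.19  0.4  -1.18 -0.62 -0.02 -3.12]
pick [-0.20378116  0.44457769 -0.09645232  1.02976632  0.         -3.12637381]
place [0.58565679 0.2171033  0.1       ] [ 0.23688655  0.56989659 -0.16143537  0.83946437  0.         -2.6061061 ]
[ 0.50806906 -0.02836091  0.038     ]
```

```bash
python3 - <<'E'
from h import *
import cv2
fy=Rz(FX[2])@[0,1,0]; M=q(tool(-BN,fy))
bot.set_gripper(0.0)
bot.move_pose(list(BT+BN*.15),M)
bot.move_linear(list(BT+BN*.025),speed=.12)
print(bot.read_clock(),np.round(np.array(bot.read_position())-(BT+BN*.025),4),np.round(bot.read_ft_force(),2))
for c in("scene","top"):
    im=bot.camera(c)[130:270,230:380,::-1]; cv2.imwrite(f"pics/pre_{c}.png",cv2.resize(im,None,fx=4,fy=4,interpolation=cv2.INTER_CUBIC))
E
```

```text
5.1917 [-0.0001  0.0002  0.0002] [0.93 0.31 0.16]
```

View pics/pre_scene.png

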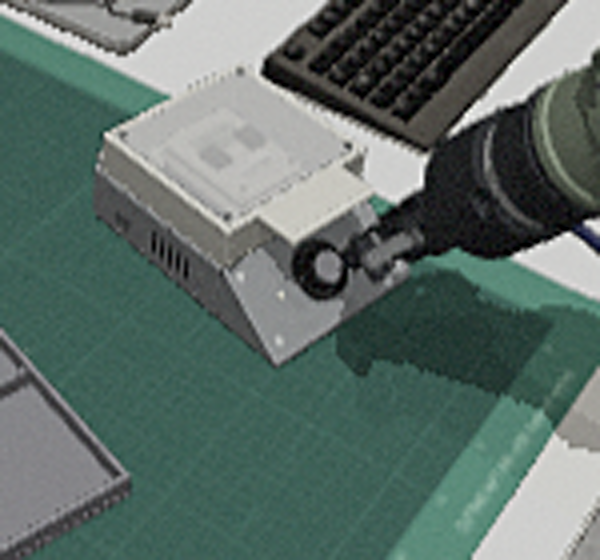

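View pics/pre_top.png

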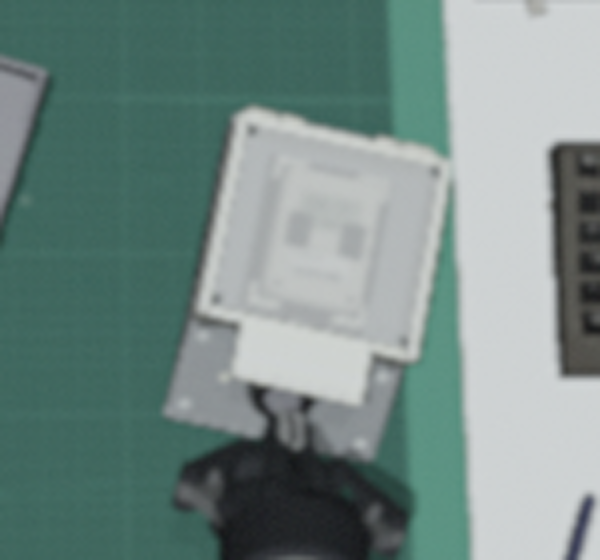

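The fingertips point at the button: in the scene view the tips are near (355,250) and the button face near (325,265). Nothing touches the lip. I press now.

```bash
python3 - <<'E'
from h import *
import cv2
r=bot.move_linear(list(BT-BN*.010),speed=.03,until_force=5.5)
p=np.array(bot.read_position()); print(r,"depth mm",-1000*(p-BT)@BN,"f",np.array(bot.read_ft_force())@BN,bot.read_clock())
bot.move_linear(list(BT+BN*.12),speed=.15)
bot.wait(.3)
for c in("scene","top"):
    im=bot.camera(c)[:,:,::-1]; cv2.imwrite(f"pics/post_{c}.png",cv2.resize(im,None,fx=1.5,fy=1.5))
    for t in("logger","lid_lip"): print(c,t,[(np.round(d["bbox"],1).tolist(),round(d["confidence"],2)) for d in bot.search_frame(c,t)][:3])
print(bot.read_clock())
E
```

```text
True depth mm 7.480846891559498 f 6.625652205005804 6.2917
scene logger [([268.8, 159.4, 38.0, 23.5], 0.69)]
scene lid_lip [([236.6, 99.3, 46.8, 69.5], 0.66)]
top logger [([296.5, 172.0, 28.0, 35.6], 0.86)]
top lid_lip [([288.3, 106.8, 74.6, 63.9], 0.56)]
7.8917
```

View pics/post_scene.png

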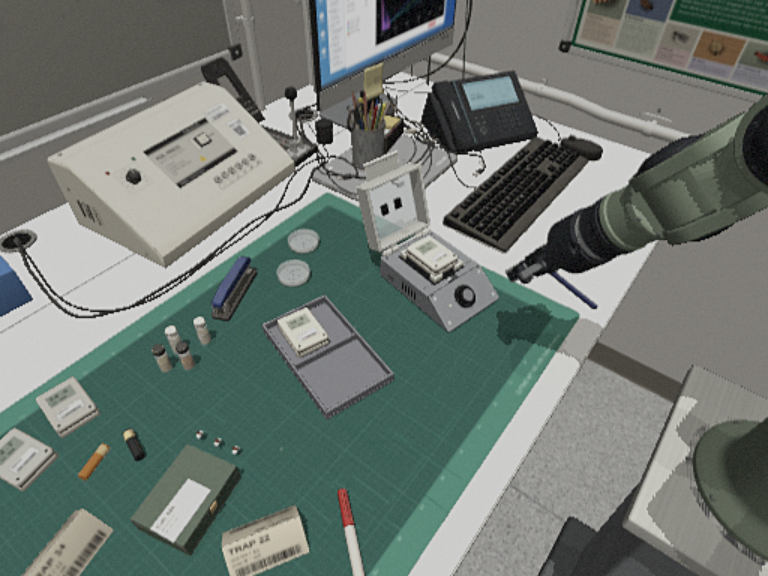

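View pics/post_top.png

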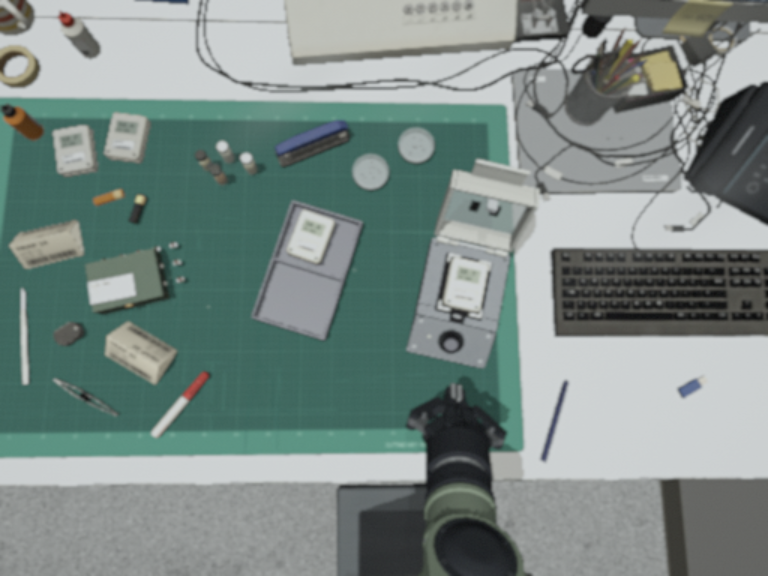

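The lid is open, standing behind the nest, and the logger shows at (465,283) in the top view. I zoom in to measure the logger and refine the fixture yaw.

```bash
python3 - <<'E'
import cv2,numpy as np
from h import *
for c,(x,y,w,h) in [("top",(268,155,80,95)),("scene",(250,145,90,85))]:
    im=bot.camera(c)[:,:,::-1]
    s=6.2
    cr=cv2.resize(im[y:y+h,x:x+w],None,fx=s,fy=s,interpolation=cv2.INTER_CUBIC)
    L=np.array([[-39,-29,74],[39,-29,74],[39,29,74],[-39,29,74]])/1000
    F=np.array([[-60,-65,48],[-60,65,48],[-117,65,8],[-117,-65,8]])/1000
    for P in (L,F): cv2.polylines(cr,[((proj(c,W(FX,P))-[x,y]+.5)*s).astype(int)],True,(0,0,255),1)
    for i in range(0,w,10): cv2.putText(cr,str(x+i),(int(i*s),12),0,.35,(255,0,255),1)
    for i in range(0,h,10): cv2.putText(cr,str(y+i),(0,int(i*s)+4),0,.35,(255,0,255),1)
    cv2.imwrite(f"pics/lg_{c}.png",cr)
E
```

```text
(no output)
```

View pics/lg_top.png

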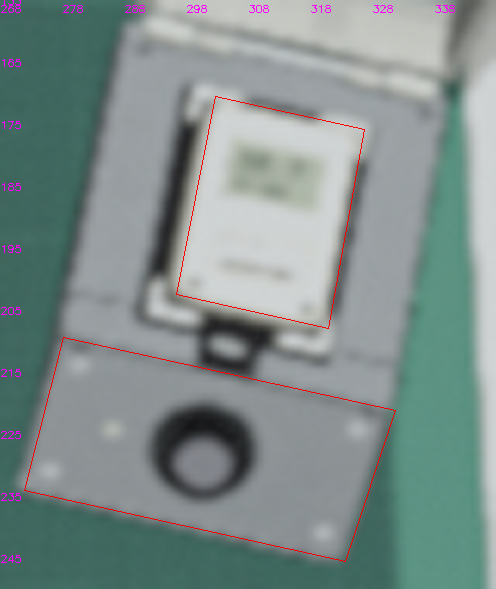

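View pics/lg_scene.png

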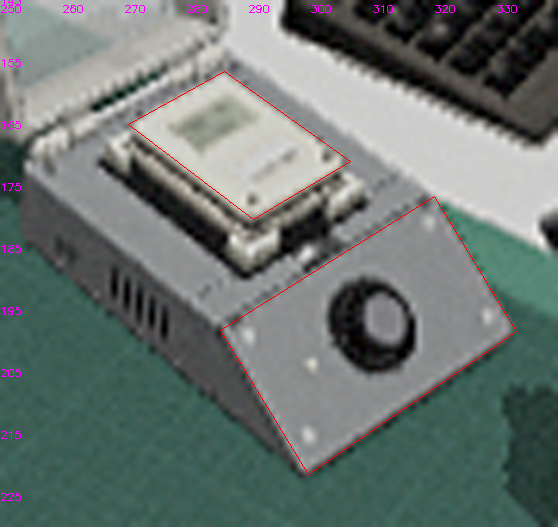

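The model outline (red) matches the logger in both views, so I grasp at the fixture origin and lift.

```bash
python3 - <<'E'
from h import *
import cv2
fy=Rz(FX[2])@[0,1,0]; D=np.array([0,0,-1.]); M=q(tool(D,fy))
up=W(FX,[-.12,0,.22])[0]
bot.move_linear(list(up),speed=.15,rotation=M)
bot.set_gripper(1.0)
bot.move_linear([FX[0],FX[1],.20],speed=.2)
bot.move_linear([FX[0],FX[1],.11],speed=.12)
r=bot.move_linear([FX[0],FX[1],.049],speed=.05,until_force=6)
print(r,np.round(bot.read_position(),4),np.round(bot.read_ft_force(),2),bot.read_clock())
bot.set_gripper(0.0,grasp_force=30)
print("w",bot.read_gripper_width()*85,np.round(bot.read_ft_force(),2))
for c in("scene","top"):
    im=bot.camera(c)[100:250,210:370,::-1]; cv2.imwrite(f"pics/grip_{c}.png",cv2.resize(im,None,fx=4,fy=4,interpolation=cv2.INTER_CUBIC))
print(bot.read_clock())
E
```

```text
False [ 0.6011 -0.0491  0.0494] [ 0.57 -0.03 -0.07] 13.1833
w 57.35816124910885 [-1.04 -0.2   3.03]
13.6583
```

View pics/grip_scene.png

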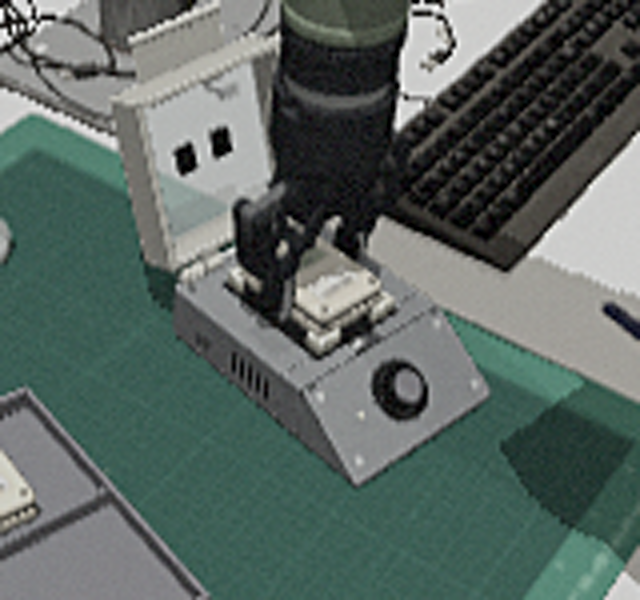

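The logger is held at its middle, around (330,290), with an opening of 57.4 mm. I lift straight up and carry it to just above the tray.

```bash
python3 - <<'E'
from h import *
import cv2
D=np.array([0,0,-1.])
bot.move_linear([FX[0],FX[1],.07],speed=.05)
bot.move_linear([FX[0],FX[1],.15],speed=.12)
print(bot.read_gripper_width()*85,np.round(bot.read_ft_force(),2))
M=q(tool(D,Rz(TR[2])@[0,1,0])); b=W(TR,[-.051,0,0])[0]
bot.move_linear([b[0],b[1],.15],speed=.15,rotation=M)
bot.move_linear([b[0],b[1],.05],speed=.12)
print(bot.read_gripper_width()*85,np.round(bot.read_ft_force(),2),np.round(bot.read_position(),4),bot.read_clock())
for c in("scene","top"):
    im=bot.camera(c)[110:290,150:310,::-1]; cv2.imwrite(f"pics/pl_{c}.png",cv2.resize(im,None,fx=3.3,fy=3.3,interpolation=cv2.INTER_CUBIC))
E
```

```text
57.1906275887635 [-0.53  0.49 -1.74]
56.98516354659022 [ 0.51  0.5  -1.37] [0.5864 0.2172 0.0507] 17.95
```

View pics/pl_scene.png

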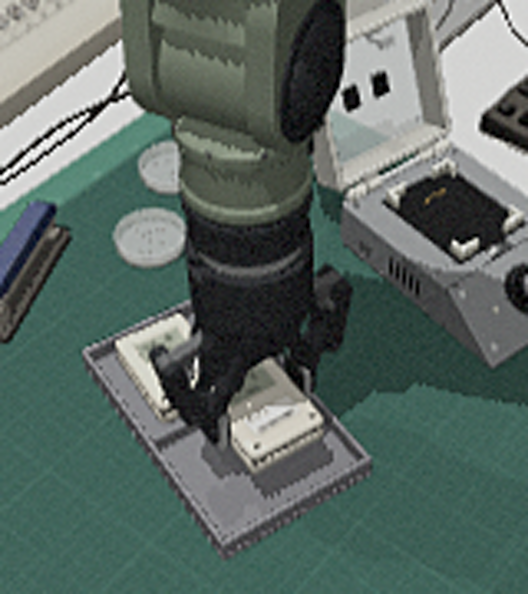

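View pics/pl_top.png

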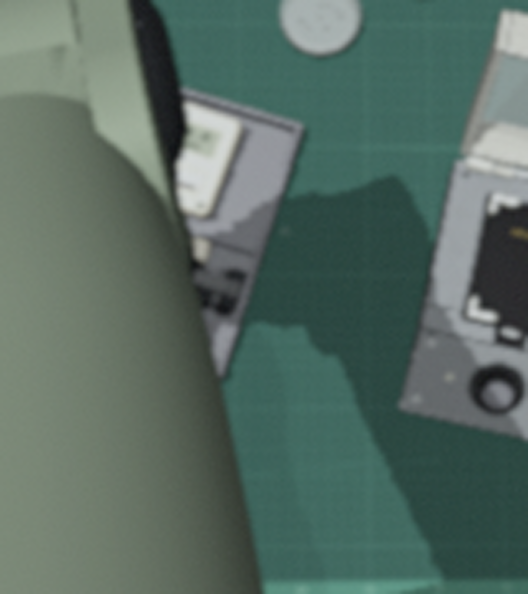

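```bash
python3 - <<'E'
from h import *
import cv2
im=cv2.imread("pics/pl_scene.png"); p=[*W(TR,[-.051,0,0])[0][:2],TR[2]]
for z in(.052,.076):
    L=np.array([[-.039,-.029,z],[.039,-.029,z],[.039,.029,z],[-.039,.029,z]])
    cv2.polylines(im,[((proj("scene",W(p,L))-[150,110]+.5)*3.3).astype(int)],True,(0,0,255),1)
cv2.imwrite("pics/pl_ov.png",cv2.resize(im[280:560,60:420],None,fx=2,fy=2))
E
```

```text
(no output)
```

View pics/pl_ov.png

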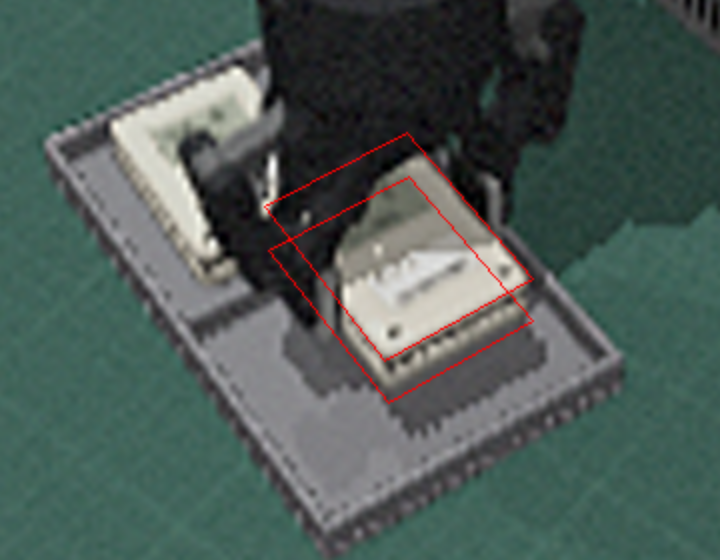

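The held logger matches the predicted outline to within 1–2 px and hangs level. I lower it until contact.

```bash
python3 - <<'E'
from h import *
import cv2
b=W(TR,[-.051,0,0])[0]
bot.move_linear([b[0],b[1],.012],speed=.06)
print(np.round(bot.read_position(),4),np.round(bot.read_ft_force(),2))
r=bot.move_linear([b[0],b[1],-.001],speed=.012,until_force=2.5)
print(r,np.round(bot.read_position(),4),np.round(bot.read_ft_force(),2),bot.read_clock())
E
```

```text
[0.5857 0.2171 0.012 ] [-0.34  0.4  -0.33]
True [0.5856 0.2171 0.0034] [-0.49  0.19  4.09] 19.5667
```

Contact came at TCP z 3.4 mm (about 3 mm predicted). I release partly, within the bay's width, and retreat.

```bash
python3 - <<'E'
from h import *
import cv2
b=W(TR,[-.051,0,0])[0]
bot.set_gripper(.81)
print(bot.read_gripper_width()*85,np.round(bot.read_ft_force(),2))
bot.move_linear([b[0],b[1],.04],speed=.06)
bot.move_linear([b[0],b[1],.20],speed=.2)
bot.move_pose([.14,.45,.25],bot.read_tool_rot())
bot.wait(.3)
print(bot.read_clock(),np.round(bot.read_ft_force(),2))
for c in("scene","top"):
    im=bot.camera(c)[:,:,::-1]; cv2.imwrite(f"pics/end_{c}.png",cv2.resize(im,None,fx=1.5,fy=1.5))
    x,y,w,h=(150,90,190,200)
    cr=cv2.resize(im[y:y+h,x:x+w],None,fx=3,fy=3,interpolation=cv2.INTER_CUBIC)
    p=[b[0],b[1],TR[2]]
    L=np.array([[-.039,-.029,.028],[.039,-.029,.028],[.039,.029,.028],[-.039,.029,.028]])
    cv2.polylines(cr,[((proj(c,W(p,L))-[x,y]+.5)*3).astype(int)],True,(0,0,255),1)
    cv2.imwrite(f"pics/endc_{c}.png",cr)
    for t in("logger","lid_lip"): print(c,t,[(np.round(d["bbox"],1).tolist(),round(d["confidence"],2)) for d in bot.search_frame(c,t)][:3])
E
```

```text
68.39852018453318 [ 0.12 -0.61  0.8 ]
23.7 [-0.7   0.56  0.35]
scene logger [([209.2, 230.8, 39.6, 35.9], 0.92)]
scene lid_lip [([237.2, 101.7, 47.4, 65.4], 0.84)]
top logger [([185.6, 181.9, 27.5, 36.0], 0.63)]
top lid_lip [([289.4, 108.2, 73.6, 59.0], 0.82)]
```

View pics/endc_scene.png

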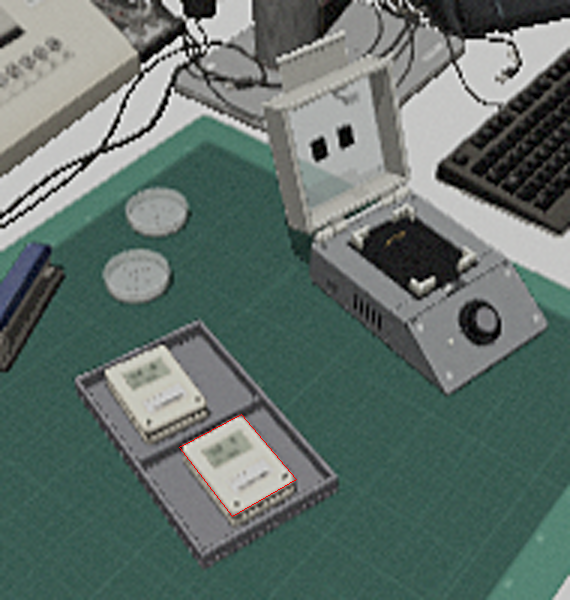

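View pics/endc_top.png

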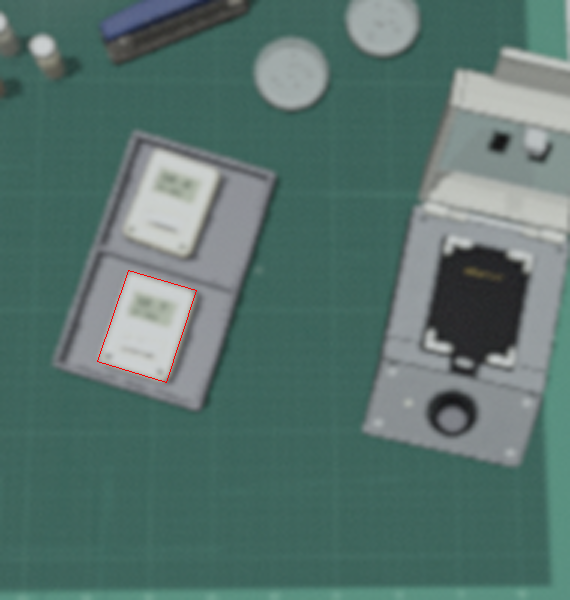

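The logger lies flat in the empty bay with its display up, on the predicted outline in both views. The lid is open, the nest is empty, the other logger is where it was, and the arm is clear. I hand the job in.

```bash
python3 -c "
from cell import bot
bot.close_job()"
```

```text
the job is handed in; nothing more can be done
```

The logger is out of the fixture and lying flat, display up, in the tray's empty bay; I handed the job in a little after 23.7 s on the robot's clock.

- **Button:** I pressed it along its own axis with the gripper shut, at about 6.6 N. The tool stopped 7.5 mm past my estimate of the button's face, slightly over the 7 mm travel, so the face estimate was about 0.5 mm off or more. The lid flew open and was standing open in every later picture.
- **Logger:** I gripped it across its 58 mm sides at 30 N (57.4 mm read) and lifted it straight up. I lowered it until contact at a tool height of 3.4 mm, about 3 mm predicted, then opened the gripper only partly so the fingers stayed inside the bay.
- **Last checks:** In both final pictures the logger matches its predicted outline in the bay to within a pixel or two. The nest is empty, the other logger looks unmoved by eye (I did not measure it), and the arm is clear. No check failed. While I closed on the logger in the nest, an upward force of about 3 N showed briefly, possibly a fingertip brushing the nest floor.

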